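# Squirt the hob cleaner and hold the scraper ready

## Task

Squirt the hob cleaner by pressing its green cap fully down and letting it spring back up; after that draw the orange-handled scraper up out of its caddy and tilt it to scraping attitude, leaning about 45 degrees with the blade at the lower end and the blade's edge level. Finish while still holding it raised in the gripper like that, the middle of the blade's edge over the brown burnt patch and about 5 cm above the glass, never touching the hob with it. Leave the brush, mug, canister and jar as they are.

Things in the scene. Friction and masses are not known exactly. Their poses are not given: they have to be found in the camera images.
- hob: Fixed black glass hob plate, 510 x 290 mm (its x and y), 4 mm thick, lying on the worktop; origin at the centre of its underside, z up; the glass top is at z = 4 mm.
- patch: Flat brown burnt patch on the glass, about 55 mm across, under 1 mm thick; origin at its centre on the glass, 4 mm above the worktop. It stays fixed.
- cleaner: Fixed white cleaner bottle with a green band, 73 mm diameter on a 92 mm grey foot, standing upright; origin at the centre of its underside. A green cap sits on top, its spout pointing along the bottle's own -y.
- cap_top (a point): Centre of the flat round top (40 mm diameter) of the bottle's green cap, 168 mm above the worktop when up; a spout 9 mm thick sticks out level from its side to 47 mm from the axis, its top 3.5 mm below the cap's top.
- cleaner_cap (a joint): Travel of the sprung cap in m: 0 up, 0.008 fully down; moves straight down. The push needed grows from about 1.5 N at the start to about 4.5 N fully down; springs back by itself.
- caddy: Fixed grey block, 190 x 90 x 75 mm high, origin at the centre of its underside, z up. Two upright slots at x = -50 and +50 mm in its own frame, each 21 mm in x by 57 mm in y, 67 mm deep; one holds the scraper, the other the brush, either way round. Tools lift out straight up, loosely.
- scraper: Scraper, 165 mm long, 90 g, blade down in a caddy slot, axes parallel to the caddy's. Origin: middle of the blade edge, 13 mm above the worktop; z up to the handle end, y along the 50 mm edge, x across the flat. Orange handle 20 (x) x 26 (y) mm at z = 70 to 165 mm; black flange 36 x 62 mm at z = 62 to 70 mm rests on the caddy top; below it black head 14 x 46 mm and 4 mm steel blade in the slot.
- brush: Bystander: brush with a round blue handle (20 mm diameter, white end) in the other caddy slot, 100 mm from the scraper, its end about 180 mm above the worktop; origin at its lower end, 13 mm above the worktop, z up.
- mug: Bystander: white mug, 80 mm diameter, 90 mm high, handle to its +y; origin at the centre of its underside, z up.
- canister: Bystander: black and white canister, 88 mm diameter, 175 mm high; origin at the centre of its underside, z up.
- jar: Bystander: glass jar with a steel lid, 60 mm diameter, 100 mm high; origin at the centre of its underside, z up.
Things that resemble listed ones, but are neither listed nor needed, are in the scene too. Leave any yellow look-alike of the scraper alone.

How it is judged:
On the way, in this order (a step that is already met when the one before it is completed fails the run):
1. the cleaner's cap is pressed fully down (at least 6 of its 8 mm), the scraper still in its caddy (value of joint cleaner_cap above 0.006 m and z of scraper in the frame of caddy below 0.03 m), for 0.05 s.
2. the cap has sprung back up (within 2 mm), the scraper still in its caddy (value of joint cleaner_cap below 0.002 m and z of scraper in the frame of caddy below 0.03 m), for 0.05 s.
3. the scraper is drawn wholly out, its blade above the caddy's top and held by the fingers (z of scraper in the frame of caddy above 0.078 m and contact force between scraper and the fingers above 1 N), for 0.1 s.
At the end, for the whole second after the job is handed in: Fingers hold the scraper still, handle up, leaning 28 to 62 degrees, edge level within 15 degrees, middle of the edge within 45 mm of the patch centre seen from above and 18 to 106 mm above the glass, touching neither hob, bottle nor caddy; the cap is up (horizontal distance between scraper and patch below 0.045 m and z of scraper in the frame of hob between 0.022 and 0.11 m and angle between scraper's own z axis and vertical between 0.49 and 1.08 rad and angle between scraper's own y axis and vertical between 1.31 and 1.83 rad and contact force between scraper and the fingers above 1 N and contact force between scraper and hob below 0.1 N and contact force between scraper and cleaner below 0.1 N and contact force between scraper and caddy below 0.1 N and linear speed of scraper below 0.03 m/s and value of joint cleaner_cap below 0.002 m); the arm keeps its last pose, push and grip.
It fails at once if the brush in the caddy is shifted or knocked over (distance of brush from where it was at the start of the episode above 0.03 m or angle between brush's own z axis and vertical above 0.3 rad).
It fails at once if the mug is shifted or knocked over (distance of mug from where it was at the start of the episode above 0.03 m or angle between mug's own z axis and vertical above 0.3 rad).
It fails at once if the canister is shifted or knocked over (distance of canister from where it was at the start of the episode above 0.03 m or angle between canister's own z axis and vertical above 0.3 rad).
It fails at once if the glass jar is shifted or knocked over (distance of jar from where it was at the start of the episode above 0.03 m or angle between jar's own z axis and vertical above 0.3 rad).
It fails at once if the scraper touches the hob glass (contact force between scraper and hob above 0.5 N).
It also fails if it takes over 54 s, if anything falls off the work surface, if the arm or the gripper's body presses on something with over 40 N, if the wrist force passes 120 N, or if a joint passes its speed limit or range.

## Robot

A 7-joint arm with a two-finger parallel gripper is mounted at the origin on the work surface. World frame = base frame: x ahead of the robot, y to its left, z up, the work surface at z = 0. Lengths are in m, angles in rad, forces in N, time in s.
With the tool pointing down it reaches from about 0.425 to 0.875 m from the base axis. Payload 4.7 kg.
Tool frame: the origin (TCP) lies between the finger pads; the fingertips stand 11 mm ahead of it and the grasp point (between the pads) lies 8 mm behind it; z points along the fingers, y is the line along which they close (so a half turn about z gives the same grasp; the last joint's range is limited). The gripper opens to 87 mm and grips with 3 to 60 N. Pads are 19 mm wide; open, the fingers measure 117 mm over their backs; the gripper's body (75 mm by 190 mm) begins 51 mm behind the grasp point.
Start: joints at [-1.176, 0.321, -0.07, 1.45, 0.023, 1.371, -0.057], TCP at [0.242, 0.603, 0.234] pointing down, gripper open.
Joint ranges: [-2.86, 2.86], [-0.3, 2.09], [-1.38, 1.24], [0.06, 2.45], [-1.56, 4.7], [0.09, 2.05], [-2.69, 2.69]. Speed limits (rad/s): [2.57, 2.57, 3.14, 3.14, 3.14, 3.14, 3.14].

## Interface

Orientations are given as a rotation vector (axis times angle).
In Python, from bench import ctrl gives the robot as it stands. The module is installed in compiled form; this text tells all that it offers.
- The arm moves only by the shell command python3 -m inch 'ROWS' [FORCE]. ROWS is JSON, a list of rows, each an object with "slide": the shift along the tool's x, y, z scaled (see below), a list of three; "angular": the turn, a rotation vector about the tool's x, y, z scaled (see below), a list of three; "claw": the opening, from -1 (shut) to 1 (fully open). In form: [{"slide": [tx, ty, tz], "angular": [rx, ry, rz], "claw": claw}, ...]. A call has 1 to 10 rows; each row is the pose to reach, as a shift and turn from the pose commanded when the call began, along the tool's axes at that moment; what a row does not reach only later rows make up. The controller multiplies each number of a shift by 0.25 m and each number of a turn by 30 degrees. A row lasts 1/10 s, in which the tool goes at most 50 mm and 8.59 degrees, less where a joint would pass 70% of its speed; a pose out of reach is approached as far as the arm can. A call with a number of a shift or a turn outside -1 to 1 is refused whole. A call with a gripper value outside its range is refused whole. The fingers move at their own pace and stop on an object; FORCE is the grip in N (left out, the last holds). Time passes only in rows, so rows that repeat a pose let the fingers close. It gives the time, the measured TCP pose, the force, the opening and the grip force at its end, in the units of the state.
- ctrl.get_state(): the state, without advancing time (a new reading comes with each control period).
- ctrl.get_image(name): name is "side" or "top" or "wrist"; returns a dict with "color" (384x512x3 uint8, red, green, blue), "depth" (384x512 float32, m along the optical axis (not along the pixel's ray), 0 where there is no reading), "camera_matrix" (3x3 intrinsics, pixels), "extrinsics" (4x4, takes a point from camera to world coordinates); the wrist camera has in their place "tool_from_camera" (4x4, takes a point from camera to tool coordinates, whose origin is the TCP and whose axes are the flange's). Camera axes: x right, y up, looking along -z (the intrinsics and any distortion apply to the point x, -y, -z); pixel columns grow to the right and rows downward; lengths in m; the calibration is good to about 2 mm. A picture is of the moment at which its call begins: read the wrist's pose just before it.
- ctrl.close_job(): hands the job in; it is judged then, once.
Trained networks look in the newest picture that a camera, given by its name, has taken for a name from the list of things; names that differ only in an ending like _2 or _b are one class to them, and where a whole thing is asked for, a point or a joint stands for the part that bears it (a point fixed in the world has none). Each returns a list of dicts, best first, with "confidence" (0 to 1); they miss things now and then, are a little off and sometimes report something else, mostly with a low value. They report only what shows in the picture. A call takes as long as a camera call. They do not tell look-alikes from the thing itself.
- ctrl.find_in(query, camera): "bbox" ([centre column, centre row, width, height] in pixels, round what is visible of it).
- ctrl.outline_of(query, camera): "mask" (384x512 bool, what is visible of it) and "bbox" ([centre column, centre row, width, height] in pixels, round what is visible of it).
The state is a dict: "time": time; "joint_positions": joint angles; "qd": joint speeds; "joint_torque": joint torques, N m; "position": TCP position; "tool_rot": TCP orientation; "ft_force": force on the tool from outside, world axes, zero at the start; "torque": the same for the moment, N m; "grip_width": opening from 0.0 (shut) to 1.0 (fully open); "grip_force": force on a finger pad.
Only numpy, scipy, OpenCV 4.12 (cv2) and the standard library are available. Lean on these libraries where they do the work, as an engineer would, in place of code of your own. Each camera call takes 0.05 s, during which the arm holds its last target. There are 200 camera calls.

## Working session

There is one attempt and no reset: what is moved stays moved. The work goes in short steps, Python scripts to look and compute and a shell command to move; the robot and the scene stay as the last step left them, time stands still between calls to the robot, and variables do not carry over. Pictures are saved under pics/ and viewed, at most 10 in all, crops included, and the job is handed in when it is done.

```bash
mkdir -p pics; cat > h.py <<'E'
import numpy as np, cv2
from bench import ctrl
from scipy.spatial.transform import Rotation as R
def pts(im, T=None):
    d=im["depth"]; K=im["camera_matrix"]; v,u=np.mgrid[:d.shape[0],:d.shape[1]]
    p=np.stack([(u-K[0,2])/K[0,0]*d, -(v-K[1,2])/K[1,1]*d, -d, np.ones_like(d)],-1)
    return (p@(im["extrinsics"] if T is None else T).T)[...,:3]
def save(im,name): cv2.imwrite(name,im["color"][...,::-1])
def delta(p,r=None):
    """shift & turn in move units to world TCP p and rotvec r from measured pose"""
    s=ctrl.get_state(); R0=R.from_rotvec(s["tool_rot"])
    t=R0.inv().apply(np.array(p)-s["position"])/0.25
    a=np.zeros(3) if r is None else (R0.inv()*R.from_rotvec(r)).as_rotvec()/np.radians(30)
    return t.round(4),a.round(4)
E
python3 - <<'E'
from h import *
ims={}
for c in("top","side"):
    im=ctrl.get_image(c); ims[c]=im; save(im,f"pics/{c}0.png"); P=pts(im); ok=im["depth"]>0
    print(c,im["extrinsics"].round(3).tolist())
    for n in("hob","patch","cleaner","cap_top","caddy","scraper","brush","mug","canister","jar"):
        for o in ctrl.outline_of(n,c)[:3]:
            m=o["mask"]&ok; q=P[m]
            if len(q): print(n,round(o["confidence"],2),np.round(o["bbox"]).astype(int),"med",np.median(q,0).round(3),"lo",np.percentile(q,3,0).round(3),"hi",np.percentile(q,97,0).round(3))
cv2.imwrite("pics/both.png",cv2.resize(np.vstack([ims["top"]["color"],ims["side"]["color"]])[...,::-1],(400,600)))
s=ctrl.get_state();print(s)
E
```

```text
top [[-0.02, 0.996, -0.087, 0.398], [-1.0, -0.019, 0.013, -0.044], [0.011, 0.087, 0.996, 1.461], [0.0, 0.0, 0.0, 1.0]]
hob 0.73 [234 192  95 165] med [ 0.533 -0.002  0.006] lo [ 0.302 -0.14  -0.   ] hi [0.781 0.132 0.012]
patch 0.64 [246 180  22  14] med [ 0.579 -0.04   0.007] lo [ 0.557 -0.058  0.001] hi [ 0.598 -0.018  0.012]
cleaner 0.61 [135 212  38  28] med [0.479 0.284 0.113] lo [0.445 0.259 0.002] hi [0.52  0.325 0.172]
cap_top 0.71 [130 206  22  17] med [0.482 0.291 0.168] lo [0.47  0.258 0.105] hi [0.504 0.316 0.174]
caddy 0.86 [335 215  50  68] med [ 0.463 -0.301  0.076] lo [ 0.373 -0.361  0.016] hi [ 0.551 -0.253  0.082]
scraper 0.71 [343 229  24  15] med [ 0.413 -0.313  0.088] lo [ 0.396 -0.346  0.079] hi [ 0.431 -0.294  0.182]
scraper 0.7 [386 210  26   9] med [ 0.463 -0.434  0.075] lo [ 0.449 -0.469  0.034] hi [ 0.482 -0.416  0.169]
brush 0.54 [334 196  25  18] med [ 0.508 -0.293  0.087] lo [ 0.493 -0.328  0.077] hi [ 0.531 -0.27   0.181]
mug 0.88 [114 271  33  39] med [0.318 0.366 0.033] lo [0.26  0.319 0.001] hi [0.36  0.395 0.094]
canister 0.97 [147 128  36  44] med 
[... 1660 characters left out ...]
8]
{'time': 1.1, 'joint_positions': array([-1.1759318 ,  0.32096777, -0.07009634,  1.45050398,  0.02260414,
        1.37076907, -0.05691162]), 'qd': array([-0.00041225,  0.00038003,  0.0026801 ,  0.00053534, -0.00061548,
       -0.00089177,  0.00108861]), 'joint_torque': array([-3.79070752e-05, -4.91127312e+01, -4.03290186e-01, -3.12762308e+01,
       -6.36948296e-02,  3.36236064e-02,  2.69453886e-05]), 'position': array([0.24159612, 0.60346388, 0.23360545]), 'tool_rot': array([5.94475580e-01, 3.08475939e+00, 2.01073123e-04]), 'ft_force': array([-0.06718636, -0.57546664,  0.66953843]), 'torque': array([0.04027471, 0.03030678, 0.00682153]), 'grip_force': 0.0, 'grip_width': 0.9968619669491656}
```

View pics/top0.png

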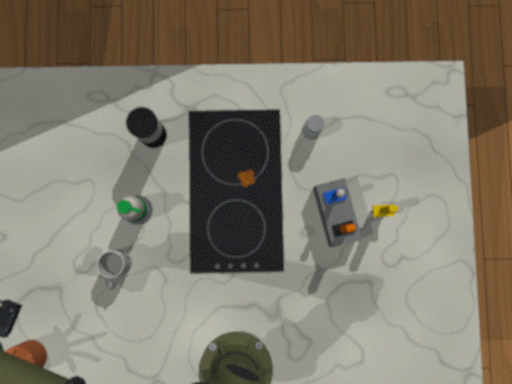

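View pics/side0.png

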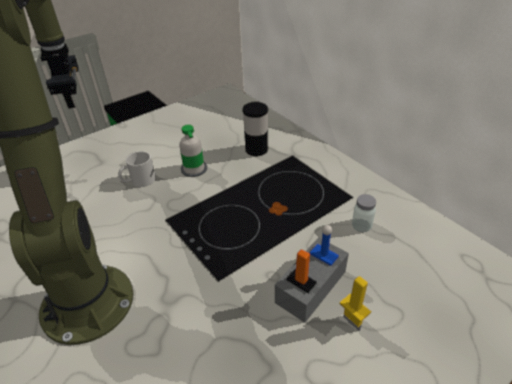

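The orange tool in the caddy shows at top (343,229) and side (300,270). The yellow look-alike stands alone beside the caddy at top (386,210) and side (356,302). The orange one in the caddy slot fits the description. The green cap is at top (130,206), the patch at top (246,178). I'll confirm with a crop and measure more closely.

```bash
python3 - <<'E'
from h import *
crops=[]
for c in("top","side"):
    im=ctrl.get_image(c); P=pts(im); h=cv2.cvtColor(im["color"],cv2.COLOR_RGB2HSV); H,S,V=[h[...,i] for i in range(3)]; ok=im["depth"]>0
    x,y,z=[P[...,i] for i in range(3)]
    def rep(n,m):
        q=P[m&ok]; 
        if len(q): print(c,n,len(q),"mean",q.mean(0).round(4),"lo",q.min(0).round(3),"hi",q.max(0).round(3))
        return q
    box=(abs(x-.46)<.12)&(abs(y+.31)<.09)
    org=(H<15)&(S>150)&(V>90)&box
    rep("handle",org); rep("handle top",org&(z>.172))
    q=rep("caddy top",box&(z>.068)&(z<.082)&(S<60))
    print(cv2.minAreaRect((q[:,:2]*1000).astype(np.float32)))
    blu=(H>95)&(H<125)&(S>120)&box; rep("brush",blu&(z>.1)); rep("brushend",box&(z>.172)&~org)
    gb=(abs(x-.48)<.07)&(abs(y-.29)<.07); g=(H>50)&(H<80)&(S>110)&gb
    q=rep("cap",g&(z>.15)); rep("captop",g&(z>.164));
    rep("patch",(H<20)&(S>110)&(abs(x-.58)<.06)&(abs(y+.04)<.06)&(z<.02))
    k=(slice(180,250),slice(300,400)) if c=="top" else (slice(225,325),slice(260,385))
    crops.append(cv2.resize(im["color"][k],(400,320),interpolation=cv2.INTER_CUBIC))
cv2.imwrite("pics/crop1.png",np.hstack(crops)[...,::-1])
E
```

```text
top handle 93 mean [ 0.4163 -0.321   0.1583] lo [ 0.404 -0.348  0.082] hi [ 0.43  -0.309  0.185]
top handle top 58 mean [ 0.4143 -0.3217  0.1784] lo [ 0.404 -0.334  0.172] hi [ 0.425 -0.309  0.185]
top caddy top 1363 mean [ 0.4598 -0.3099  0.0762] lo [ 0.361 -0.377  0.068] hi [ 0.565 -0.247  0.082]
((462.8431396484375, -310.87249755859375), (190.3607940673828, 91.22146606445312), 13.510897636413574)
top brush 24 mean [ 0.5075 -0.2933  0.1313] lo [ 0.501 -0.305  0.104] hi [ 0.518 -0.289  0.17 ]
top brushend 61 mean [ 0.4948 -0.3031  0.1782] lo [ 0.409 -0.336  0.172] hi [ 0.52  -0.288  0.186]
top cap 176 mean [0.4844 0.2925 0.1693] lo [0.468 0.253 0.16 ] hi [0.504 0.317 0.177]
top captop 169 mean [0.4846 0.2935 0.1696] lo [0.468 0.253 0.164] hi [0.504 0.317 0.177]
top patch 250 mean [ 0.581  -0.0405  0.0062] lo [ 0.551 -0.068 -0.001] hi [ 0.607 -0.011  0.015]
side handle 362 mean [ 0.4109 -0.3312  0.1416] lo [ 0.403 -0.341  0.086] hi [ 0.427 -0.316  0.181]
side handle top 81 mean [ 0.4139 -0.3289  0.1772] lo [ 0.405 -0.34   0.172] hi [ 0.425 -0.316  0.181]
side caddy top 1477 mean [ 0.4482 -0.328   0.0752] lo [ 0.362 -0.379  0.068] hi [ 0.567 -0.248  0.082]
((464.3148193359375, -314.2879943847656), (193.90419006347656, 92.08888244628906), 13.504136085510254)
side brush 121 mean [ 0.5071 -0.3075  0.1286] lo [ 0.502 -0.314  0.101] hi [ 0.515 -0.298  0.16 ]
side brushend 71 mean [ 0.4948 -0.3078  0.1765] lo [ 0.405 -0.334  0.172] hi [ 0.521 -0.293  0.182]
side cap 91 mean [0.4814 0.285  0.1666] lo [0.468 0.251 0.156] hi [0.5   0.31  0.172]
side captop 70 mean [0.4827 0.2874 0.1681] lo [0.468 0.251 0.164] hi [0.5   0.31  0.172]
side patch 197 mean [ 0.5798 -0.0431  0.0049] lo [ 0.548 -0.069 -0.001] hi [ 0.608 -0.011  0.009]
```

View pics/crop1.png

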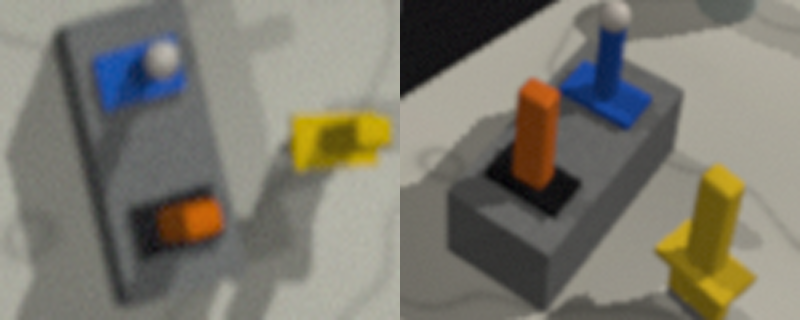

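The crop confirms it: the orange handle with a black flange sits in the near slot, the blue brush in the far one, and the yellow look-alike stands outside. The caddy's yaw is 13.5°. The scraper is at about (0.415, -0.324), the cap at about (0.485, 0.294) and the patch at about (0.580, -0.042).

```bash
python3 -c "
from h import *
print(delta([.485,.294,.215]))"
```

```text
(array([-1.3638, -0.7872,  0.0744]), array([0., 0., 0.]))
```

```bash
python3 -m inch '[{"slide":[-0.17,-0.1,0],"angular":[0,0,0],"claw":-1},{"slide":[-0.34,-0.2,0],"angular":[0,0,0],"claw":-1},{"slide":[-0.5,-0.29,0],"angular":[0,0,0],"claw":-1},{"slide":[-0.68,-0.39,0],"angular":[0,0,0],"claw":-1},{"slide":[-0.84,-0.48,0],"angular":[0,0,0],"claw":-1},{"slide":[-1.0,-0.58,0],"angular":[0,0,0],"claw":-1},{"slide":[-1.0,-0.58,0],"angular":[0,0,0],"claw":-1}]' 20; python3 -c "
from h import *
print(delta([.485,.294,.2]),ctrl.get_state()['joint_positions'])"
```

```text
time: 1.9
position: [0.4258, 0.3684, 0.2341]
tool_rot: [0.613, 3.077, -0.003]
ft_force: [0.0, 0.6, 1.1]
grip_width: 0.447
grip_force: 0.0
(array([-0.3323, -0.1838,  0.1381]), array([0., 0., 0.])) [-0.85553857  0.13416065  0.1015962   1.67629472 -0.00941857  1.33133
  0.42496887]
```

```bash
python3 -m inch '[{"slide":[-0.17,-0.1,0],"angular":[0,0,0],"claw":-1},{"slide":[-0.33,-0.18,0],"angular":[0,0,0],"claw":-1},{"slide":[-0.33,-0.18,0.06],"angular":[0,0,0],"claw":-1},{"slide":[-0.33,-0.18,0.14],"angular":[0,0,0],"claw":-1},{"slide":[-0.33,-0.18,0.14],"angular":[0,0,0],"claw":-1}]'; python3 -c "
from h import *
print(delta([.485,.294,.17]),ctrl.get_state()['joint_positions'])
for c in ('side',):
  im=ctrl.get_image(c); cv2.imwrite('pics/s1.png',cv2.resize(im['color'][90:190,130:260],(780,600))[...,::-1])
"
```

```text
time: 2.4
position: [0.4782, 0.3025, 0.1959]
tool_rot: [-0.595, -3.081, 0.006]
ft_force: [-0.8, 0.1, -0.5]
grip_width: 0.031
grip_force: 0.0
(array([-0.0384, -0.0211,  0.1035]), array([0., 0., 0.])) [-0.7570937   0.16653116  0.16306498  1.71863504 -0.02822563  1.26366498
  0.60179938]
```

View pics/s1.png

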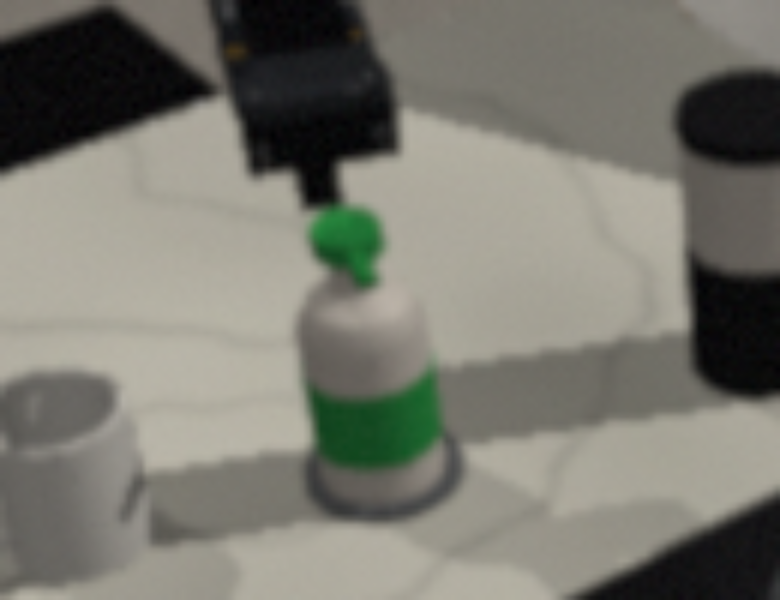

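The closed fingertips are just above the cap (crop 345,235), short only by the arm's lag. I'll let it settle and check.

```bash
python3 -m inch '[{"slide":[0,0,0.02],"angular":[0,0,0],"claw":-1},{"slide":[0,0,0.02],"angular":[0,0,0],"claw":-1}]'; python3 -c "
from h import *
print(delta([.485,.294,.170]))"
```

```text
time: 2.65
position: [0.4796, 0.304, 0.1939]
tool_rot: [0.593, 3.085, 0.001]
ft_force: [-0.6, 0.5, 1.0]
grip_width: 0.008
grip_force: 0.0
(array([-0.0349, -0.0292,  0.0956]), array([0., 0., 0.]))
```

```bash
python3 -m inch '[{"slide":[-0.035,-0.03,0],"angular":[0,0,0],"claw":-1},{"slide":[-0.035,-0.03,0.04],"angular":[0,0,0],"claw":-1},{"slide":[-0.035,-0.03,0.07],"angular":[0,0,0],"claw":-1},{"slide":[-0.035,-0.03,0.096],"angular":[0,0,0],"claw":-1},{"slide":[-0.035,-0.03,0.1],"angular":[0,0,0],"claw":-1},{"slide":[-0.035,-0.03,0.1],"angular":[0,0,0],"claw":-1},{"slide":[-0.035,-0.03,0.1],"angular":[0,0,0],"claw":-1}]'
```

```text
time: 3.35
position: [0.4858, 0.2925, 0.1713]
tool_rot: [0.595, 3.083, 0.001]
ft_force: [-2.9, -4.9, 14.9]
grip_width: 0.006
grip_force: 7.8
```

The cap bottomed out: the fingertip is at 0.160 m and the force is well over 4.5 N. Releasing it straight up.

```bash
python3 -m inch '[{"slide":[0,0,-0.05],"angular":[0,0,0],"claw":-1},{"slide":[0,0,-0.12],"angular":[0,0,0],"claw":-1},{"slide":[0,0,-0.3],"angular":[0,0,0.25],"claw":-1},{"slide":[0,0,-0.5],"angular":[0,0,0.5],"claw":-1},{"slide":[0,0,-0.5],"angular":[0,0,0.75],"claw":-1},{"slide":[0,0,-0.5],"angular":[0,0,1],"claw":-1},{"slide":[0,0,-0.5],"angular":[0,0,1],"claw":-1},{"slide":[0,0,-0.5],"angular":[0,0,1],"claw":-1}]'; python3 -c "
from h import *
print(ctrl.get_state()['joint_positions'])
im=ctrl.get_image('top');P=pts(im);h=cv2.cvtColor(im['color'],cv2.COLOR_RGB2HSV);m=(h[...,0]>50)&(h[...,0]<80)&(h[...,1]>110)&(abs(P[...,0]-.48)<.07)&(abs(P[...,1]-.29)<.07)&(P[...,2]>.15);print(m.sum(),np.median(P[m],0) if m.any() else 0)
r=R.from_matrix(np.array([[np.cos(a:=np.radians(13.5)),-np.sin(a),0],[np.sin(a),np.cos(a),0],[0,0,1]])@np.diag([1,-1,-1])).as_rotvec()
print(delta([.415,-.324,.29],r))"
```

```text
time: 4.15
position: [0.4845, 0.2934, 0.2929]
tool_rot: [-1.367, -2.828, 0.002]
ft_force: [0.4, 0.4, -0.1]
grip_width: 0.007
grip_force: 0.0
[-0.77908368  0.11895134  0.20704142  1.57888163 -0.02482781  1.44759744
  0.09964172]
107 [0.4792807  0.28238718 0.1691231 ]
(array([-1.7638, -1.7508,  0.013 ]), array([-2.1000e-03,  2.1000e-03,  3.8286e+00]))
```

```bash
python3 -m inch '[{"slide":[-0.12,-0.12,0],"angular":[0,0,0.15],"claw":-1},{"slide":[-0.24,-0.24,0],"angular":[0,0,0.3],"claw":-1},{"slide":[-0.36,-0.36,0],"angular":[0,0,0.45],"claw":-1},{"slide":[-0.48,-0.48,0],"angular":[0,0,0.6],"claw":-1},{"slide":[-0.6,-0.6,0],"angular":[0,0,0.75],"claw":-1},{"slide":[-0.72,-0.72,0],"angular":[0,0,0.9],"claw":-1},{"slide":[-0.85,-0.85,0],"angular":[0,0,1],"claw":-1},{"slide":[-0.85,-0.85,0],"angular":[0,0,1],"claw":-1},{"slide":[-0.85,-0.85,0],"angular":[0,0,1],"claw":-1}]'; python3 -c "
from h import *
print(ctrl.get_state()['joint_positions'])
r=R.from_matrix(np.array([[np.cos(a:=np.radians(13.5)),-np.sin(a),0],[np.sin(a),np.cos(a),0],[0,0,1]])@np.diag([1,-1,-1])).as_rotvec()
print(delta([.415,-.324,.29],r))"
```

```text
time: 5.1
position: [0.4491, -0.0059, 0.2935]
tool_rot: [-2.058, -2.373, -0.002]
ft_force: [0.0, 0.7, -0.1]
grip_width: 0.007
grip_force: 0.0
[-0.53830745 -0.16642197  0.43837586  1.83701716  0.06967643  1.45551442
  0.02869538]
(array([-1.2404, -0.3151,  0.0126]), array([-1.1000e-03, -2.2000e-03,  2.8211e+00]))
```

```bash
python3 -m inch '[{"slide":[-0.15,-0.04,0],"angular":[0,0,0.15],"claw":-1},{"slide":[-0.3,-0.08,0],"angular":[0,0,0.3],"claw":-1},{"slide":[-0.45,-0.11,0],"angular":[0,0,0.45],"claw":-1},{"slide":[-0.6,-0.15,0],"angular":[0,0,0.6],"claw":-1},{"slide":[-0.75,-0.19,0],"angular":[0,0,0.75],"claw":-1},{"slide":[-0.87,-0.22,0],"angular":[0,0,0.9],"claw":-1},{"slide":[-1,-0.25,0],"angular":[0,0,1],"claw":-1},{"slide":[-1,-0.25,0],"angular":[0,0,1],"claw":-1},{"slide":[-1,-0.25,0],"angular":[0,0,1],"claw":-1}]'; python3 -c "
from h import *
print(ctrl.get_state()['joint_positions'])
r=R.from_matrix(np.array([[np.cos(a:=np.radians(13.5)),-np.sin(a),0],[np.sin(a),np.cos(a),0],[0,0,1]])@np.diag([1,-1,-1])).as_rotvec()
print(delta([.415,-.324,.29],r))"
```

```text
time: 6.0
position: [0.4237, -0.2604, 0.2932]
tool_rot: [-2.599, -1.763, 0.001]
ft_force: [0.4, 0.1, 0.2]
grip_width: 0.007
grip_force: 0.0
[-0.28943194 -0.06992559  0.75797107  1.74839419  0.04846208  1.44509626
  0.08258113]
(array([-0.2492,  0.0616,  0.0126]), array([-1.7000e-03,  8.0000e-04,  1.8269e+00]))
```

```bash
python3 -m inch '[{"slide":[-0.12,0.03,0],"angular":[0,0,0.25],"claw":1},{"slide":[-0.25,0.06,0],"angular":[0,0,0.5],"claw":1},{"slide":[-0.25,0.06,0],"angular":[0,0,0.75],"claw":1},{"slide":[-0.25,0.06,0],"angular":[0,0,1],"claw":1},{"slide":[-0.25,0.06,0],"angular":[0,0,1],"claw":1}]';python3 -m inch '[{"slide":[0,0,0],"angular":[0,0,0.25],"claw":1},{"slide":[0,0,0],"angular":[0,0,0.5],"claw":1},{"slide":[0,0,0],"angular":[0,0,0.75],"claw":1},{"slide":[0,0,0],"angular":[0,0,0.83],"claw":1},{"slide":[0,0,0],"angular":[0,0,0.83],"claw":1},{"slide":[0,0,0],"angular":[0,0,0.83],"claw":1}]'; python3 - <<'E'
from h import *
s=ctrl.get_state();print(s['joint_positions'])
r=R.from_matrix(np.array([[np.cos(a:=np.radians(13.5)),-np.sin(a),0],[np.sin(a),np.cos(a),0],[0,0,1]])@np.diag([1,-1,-1])).as_rotvec()
print(delta([.415,-.324,.24],r))
im=ctrl.get_image("wrist"); save(im,"pics/w1.png")
T=np.eye(4);T[:3,:3]=R.from_rotvec(s["tool_rot"]).as_matrix();T[:3,3]=s["position"]
P=pts(im,T@im["tool_from_camera"]);h=cv2.cvtColor(im["color"],cv2.COLOR_RGB2HSV)
m=(h[...,0]<15)&(h[...,1]>150)&(im["depth"]>0)&(P[...,2]>.08)
q=P[m];print(len(q),q.min(0),q.max(0),np.median(q,0));t=q[q[:,2]>.17]
if len(t):print("top",len(t),t.mean(0),cv2.minAreaRect((t[:,:2]*1000).astype(np.float32)))
E
```

```text
time: 6.5
position: [0.4151, -0.3229, 0.2931]
tool_rot: [-2.966, -1.034, 0.0]
ft_force: [0.6, 0.5, 0.4]
grip_width: 0.373
grip_force: 0.0
time: 7.1
position: [0.4144, -0.3239, 0.2934]
tool_rot: [-3.119, -0.372, -0.0]
ft_force: [-0.6, 0.8, 0.2]
grip_width: 0.919
grip_force: 0.0
[-0.22184166  0.01722269  0.8552042   1.68904051 -0.0135259   1.4415951
 -0.69839977]
(array([0.0021, 0.0011, 0.2136]), array([-0.001 , -0.0002,  0.0033]))
857 [ 0.39572472 -0.34178635  0.08167671] [ 0.42844943 -0.31026167  0.18000527] [ 0.4229813  -0.32378106  0.17603279]
top 508 [ 0.41782536 -0.32475332  0.17708344] ((416.9432373046875, -325.21832275390625), (19.61642837524414, 24.497499465942383), 12.998772621154785)
```

View pics/w1.png

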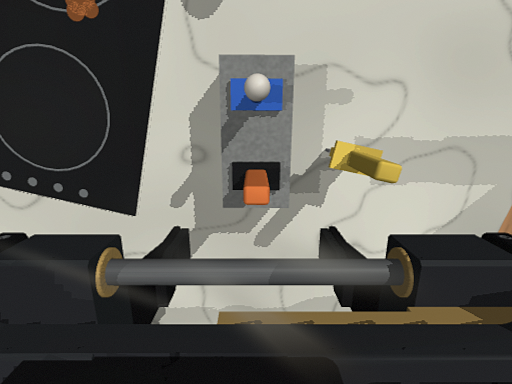

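The wrist view shows the orange handle (257,187) between the open fingers, aligned with them. The yellow tool (365,160) and brush (257,90) are clear of the fingers' path. Descending to grasp.

```bash
python3 -m inch '[{"slide":[0.01,0,0.12],"angular":[0,0,0],"claw":1},{"slide":[0.01,0,0.25],"angular":[0,0,0],"claw":1},{"slide":[0.01,0,0.37],"angular":[0,0,0],"claw":1},{"slide":[0.01,0,0.48],"angular":[0,0,0],"claw":1},{"slide":[0.01,0,0.58],"angular":[0,0,0],"claw":1},{"slide":[0.01,0,0.64],"angular":[0,0,0],"claw":1},{"slide":[0.01,0,0.64],"angular":[0,0,0],"claw":1},{"slide":[0.01,0,0.64],"angular":[0,0,0],"claw":1}]'; python3 -m inch '[{"slide":[0,0,0],"angular":[0,0,0],"claw":-1},{"slide":[0,0,0],"angular":[0,0,0],"claw":-1},{"slide":[0,0,0],"angular":[0,0,0],"claw":-1},{"slide":[0,0,0],"angular":[0,0,0],"claw":-1},{"slide":[0,0,0],"angular":[0,0,0],"claw":-1},{"slide":[0,0,0],"angular":[0,0,0],"claw":-1},{"slide":[0,0,0],"angular":[0,0,0],"claw":-1},{"slide":[0,0,0],"angular":[0,0,0],"claw":-1}]' 40
```

```text
time: 7.95
position: [0.4167, -0.3248, 0.1342]
tool_rot: [3.12, 0.364, 0.001]
ft_force: [-0.2, 0.3, 0.5]
grip_width: 1.001
grip_force: 0.0
time: 8.75
position: [0.4162, -0.3245, 0.1335]
tool_rot: [-3.12, -0.363, 0.0]
ft_force: [-0.6, -0.2, -0.2]
grip_width: 0.353
grip_force: 0.0
```

```bash
python3 -m inch '[{"slide":[0,0,0],"angular":[0,0,0],"claw":-1},{"slide":[0,0,0],"angular":[0,0,0],"claw":-1},{"slide":[0,0,0],"angular":[0,0,0],"claw":-1},{"slide":[0,0,0],"angular":[0,0,0],"claw":-1}]' 40;  python3 -m inch '[{"slide":[0,0,-0.06],"angular":[0,0,0],"claw":-1},{"slide":[0,0,-0.12],"angular":[0,0,0],"claw":-1},{"slide":[0,0,-0.18],"angular":[0,0,0],"claw":-1},{"slide":[0,0,-0.26],"angular":[0,0,0],"claw":-1},{"slide":[0,0,-0.34],"angular":[0,0,0],"claw":-1},{"slide":[0,0,-0.44],"angular":[0,0,0],"claw":-1},{"slide":[0,0,-0.54],"angular":[0,0,0],"claw":-1},{"slide":[0,0,-0.64],"angular":[0,0,0],"claw":-1},{"slide":[0,0,-0.64],"angular":[0,0,0],"claw":-1},{"slide":[0,0,-0.64],"angular":[0,0,0],"claw":-1}]'; python3 - <<'E'
from h import *
s=ctrl.get_state();print(s['joint_positions'])
im=ctrl.get_image("side"); cv2.imwrite("pics/s2.png",cv2.resize(im["color"][120:340,220:480],(709,600))[...,::-1])
E
```

```text
time: 9.15
position: [0.4161, -0.3244, 0.1335]
tool_rot: [-3.12, -0.363, 0.0]
ft_force: [-0.2, 0.2, -0.2]
grip_width: 0.293
grip_force: 40.0
time: 10.15
position: [0.4164, -0.3248, 0.2947]
tool_rot: [3.12, 0.363, 0.003]
ft_force: [-0.3, -0.0, -0.9]
grip_width: 0.293
grip_force: 40.0
[-0.22761742  0.02092462  0.86312228  1.68425012 -0.01713958  1.44182128
 -0.70149267]
```

View pics/s2.png

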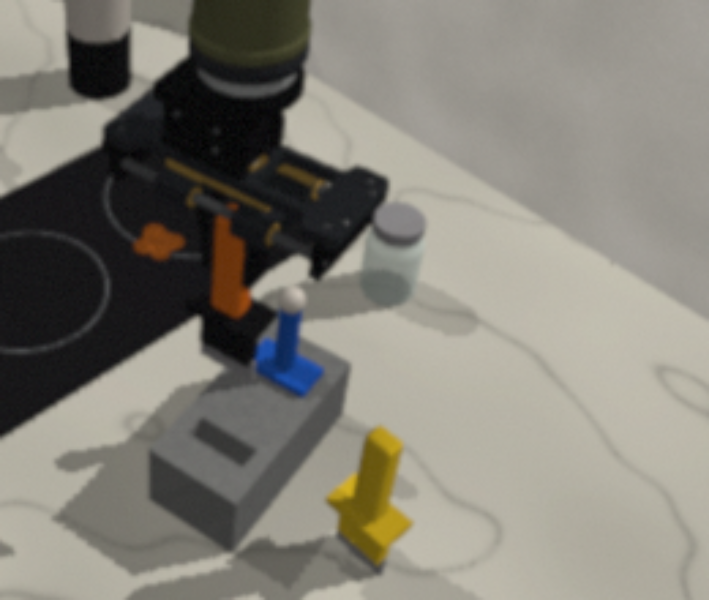

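The scraper (crop 230,280) hangs vertically in the gripper above the caddy; the slot is empty and the brush undisturbed. Before tilting I'll fit the arm's kinematics from the logged poses and check which lean direction is reachable.

```bash
cat > kin.py <<'E'
from h import *
from scipy.optimize import least_squares
D=[([-1.1759318,.32096777,-.07009634,1.45050398,.02260414,1.37076907,-.05691162],[.24159612,.60346388,.23360545],[.594475,3.084759,0]),
([-.85553857,.13416065,.1015962,1.67629472,-.00941857,1.33133,.42496887],[.4258,.3684,.2341],[.613,3.077,-.003]),
([-.7570937,.16653116,.16306498,1.71863504,-.02822563,1.26366498,.60179938],[.4782,.3025,.1959],[-.595,-3.081,.006]),
([-.77908368,.11895134,.20704142,1.57888163,-.02482781,1.44759744,.09964172],[.4845,.2934,.2929],[-1.367,-2.828,.002]),
([-.53830745,-.16642197,.43837586,1.83701716,.06967643,1.45551442,.02869538],[.4491,-.0059,.2935],[-2.058,-2.373,-.002]),
([-.28943194,-.06992559,.75797107,1.74839419,.04846208,1.44509626,.08258113],[.4237,-.2604,.2932],[-2.599,-1.763,.001]),
([-.22184166,.01722269,.8552042,1.68904051,-.0135259,1.4415951,-.69839977],[.4144,-.3239,.2934],[-3.119,-.372,0])]
sg=None
def fk(q,p,s):
    L=p[:4]; e=p[4:6]; Rt=R.identity(); t=np.zeros(3)
    def mv(ax,a,v):
        nonlocal Rt,t
        Rt=Rt*R.from_euler(ax,a); t=t+Rt.apply(v)
    mv('z',-q[0]+p[6],[0,0,L[0]]); mv('y',q[1],[e[0],0,L[1]]); mv('z',-q[2],[0,0,0]); mv('y',q[3],[e[1],0,L[2]])
    mv('z',s[0]*q[4],[0,0,0]); mv('y',q[5],[p[7],0,L[3]]); mv('z',s[1]*q[6]+p[8],[0,0,0])
    return t,Rt
def res(p,s):
    o=[]
    for q,x,r in D:
        t,Rt=fk(q,p,s); o+=list(t-x)+list((R.from_rotvec(r).inv()*Rt).as_rotvec()*.2)
    return np.array(o)
best=min((least_squares(res,[.35,.45,.45,.25,0,0,a,0,b],args=(s,)) for s in[(1,1),(1,-1),(-1,1),(-1,-1)] for a in(0,) for b in(0,1.57,3.14,-1.57)),key=lambda r:r.cost)
S=[s for s in[(1,1),(1,-1),(-1,1),(-1,-1)] if abs((res(best.x,s)**2).sum()/2-best.cost)<1e-12][0]
lo=np.array([-2.86,-.3,-1.38,.06,-1.56,.09,-2.69]);hi=np.array([2.86,2.09,1.24,2.45,4.7,2.05,2.69])
def ik(t,Rt,q0):
    f=lambda q:(lambda a,b:np.r_[(a-t)*10,(Rt.inv()*b).as_rotvec()*3,(q-q0)*.002])(*fk(q,best.x,S))
    r=least_squares(f,np.clip(q0,lo+.05,hi-.05),bounds=(lo+.04,hi-.04)); a,b=fk(r.x,best.x,S)
    return r.x,np.linalg.norm(a-t),np.degrees((Rt.inv()*b).magnitude())
E
python3 - <<'E'
from kin import *
print(best.x.round(4),best.cost,S,abs(res(best.x,S)).max())
q0=ctrl.get_state()["joint_positions"]
pt=np.array([.58,-.042,.054])
for lean in(35,40,45):
  for az in range(0,360,30):   # horizontal direction in which the handle leans
    h=np.array([np.cos(np.radians(az)),np.sin(np.radians(az)),0]); l=np.radians(lean)
    u=np.sin(l)*h+np.cos(l)*np.array([0,0,1]); tz=-u
    for sy in(1,-1):
        ty=sy*np.array([-h[1],h[0],0]); tx=np.cross(ty,tz)
        Rt=R.from_matrix(np.c_[tx,ty,tz]); q,e,a=ik(pt+.119*u,Rt,q0)
        if e<.004 and a<2: print(lean,az,sy,q.round(2),round(e,4),round(a,1),round(abs(q-q0).max(),2), "turn",np.degrees((R.from_rotvec(ctrl.get_state()["tool_rot"]).inv()*Rt).as_rotvec()).round())
E
```

```text
[ 2.7030e-01  4.4570e-01  5.1860e-01  3.5680e-01 -3.5000e-03 -7.0000e-04
 -4.3700e-02 -5.1000e-03  1.5271e+00] 4.887720448424216e-05 (-1, -1) 0.00602966389510573
35 0 1 [-0.05  0.89  0.11  0.9  -0.03  1.97  1.62] 0.0 0.0 2.32 turn [  50.    6. -159.]
35 0 -1 [-0.27  0.95  0.6   0.9  -0.34  2.   -1.35] 0.0 0.0 0.93 turn [  4. -35.  13.]
35 30 -1 [-0.47  0.87  0.59  1.04 -0.1   1.85 -0.99] 0.0 0.0 0.85 turn [ -5. -35. -16.]
35 60 -1 [-0.67  0.68  0.54  1.33  0.15  1.59 -0.72] 0.0 0.0 0.66 turn [-14. -33. -45.]
35 90 -1 [-0.79  0.41  0.45  1.68  0.42  1.32 -0.51] 0.0 0.0 0.57 turn [-23. -30. -74.]
35 120 -1 [-0.79  0.1   0.34  2.03  0.68  1.05 -0.28] 0.0 0.0 0.69 turn [ -32.  -24. -103.]
35 150 1 [ 0.38 -0.26 -0.62  2.31  0.43  0.62 -2.65] 0.0005 0.2 1.95 turn [-13.  33.  42.]
35 150 -1 [-0.71 -0.22  0.37  2.31  0.79  0.75  0.2 ] 0.0 0.0 0.9 turn [ -41.  -16. -131.]
35 210 1 [-0.46 -0.2   0.83  2.25 -0.52  0.73 -0.32] 0.0 0.0 0.72 turn [  5.  35. -16.]
35 240 1 [-0.09  0.21  0.65  1.94 -0.8   1.22  0.39] 0.0 0.0 1.09 turn [ 14.  33. -45.]
35 240 -1 [-0.5   0.35  1.14  1.94 -0.96  1.34 -
[... 2107 characters left out ...]
.89  0.17  0.32  2.07  0.85  1.1  -0.53] 0.0 0.0 0.87 turn [ -42.  -31. -100.]
45 210 1 [-0.56 -0.26  1.06  2.36 -0.79  0.67  0.06] 0.0 0.0 0.77 turn [  7.  45. -16.]
45 240 1 [ 0.07  0.31  0.62  1.96 -0.98  1.33  0.62] 0.0 0.0 1.32 turn [ 18.  42. -44.]
45 240 -1 [-0.11  0.36  0.84  1.96 -1.05  1.39 -2.49] 0.0 0.0 1.79 turn [ 52. -22. 125.]
45 270 1 [ 0.27  0.59  0.36  1.52 -0.79  1.64  0.81] 0.0 0.0 1.51 turn [ 30.  38. -72.]
45 270 -1 [ 0.04  0.67  0.68  1.52 -0.94  1.74 -2.25] 0.0 0.0 1.55 turn [ 40. -32.  97.]
45 300 1 [ 0.28  0.84  0.17  1.09 -0.54  1.9   0.97] 0.0 0.0 1.67 turn [  42.   31. -100.]
45 300 -1 [ 0.06  0.91  0.58  1.09 -0.78  1.99 -2.04] 0.0 0.0 1.34 turn [ 29. -39.  69.]
```

The fit is within 6 mm. Leaning the handle toward azimuth 60° keeps all joints comfortably inside their ranges and the gripper clear of the bystanders.

```bash
cat > fin.py <<'E'
from h import *
import sys
pt=np.array([.58,-.042,float(sys.argv[1])]); l=np.radians(45); a=np.radians(60)
h=np.array([np.cos(a),np.sin(a),0]); u=np.sin(l)*h+np.cos(l)*np.array([0,0,1])
ty=-np.array([-h[1],h[0],0]); Rt=np.c_[np.cross(ty,-u),ty,-u]
print((pt+.121*u).round(3),delta(pt+.121*u,R.from_matrix(Rt).as_rotvec()),ctrl.get_state()["joint_positions"].round(2))
E
python3 fin.py .15
```

```text
[0.623 0.032 0.236] (array([ 1.1325, -1.1979,  0.2333]), array([-0.611 , -1.4154, -1.4748])) [-0.23  0.02  0.86  1.69 -0.02  1.44 -0.7 ]
```

```bash
python3 -m inch '[{"slide":[0.1,-0.1,0],"angular":[0,0,0],"claw":-1},{"slide":[0.2,-0.2,0],"angular":[-0.05,-0.12,-0.12],"claw":-1},{"slide":[0.3,-0.31,0],"angular":[-0.11,-0.26,-0.27],"claw":-1},{"slide":[0.4,-0.41,0],"angular":[-0.17,-0.4,-0.42],"claw":-1},{"slide":[0.5,-0.52,0],"angular":[-0.24,-0.56,-0.58],"claw":-1},{"slide":[0.6,-0.62,0],"angular":[-0.3,-0.7,-0.74],"claw":-1},{"slide":[0.7,-0.72,0],"angular":[-0.3,-0.7,-0.74],"claw":-1},{"slide":[0.7,-0.72,0],"angular":[-0.3,-0.7,-0.74],"claw":-1},{"slide":[0.7,-0.72,0],"angular":[-0.3,-0.7,-0.74],"claw":-1}]'; python3 fin.py .12
```

```text
time: 11.1
position: [0.545, -0.1085, 0.2923]
tool_rot: [2.759, 0.893, -0.509]
ft_force: [-0.1, -0.5, -1.4]
grip_width: 0.297
grip_force: 40.0
[0.623 0.032 0.206] (array([ 0.6654, -0.2907,  0.0767]), array([-0.3067, -0.711 , -0.7306])) [-0.51  0.32  0.61  1.46  0.14  1.67 -0.85]
```

```bash
python3 -m inch '[{"slide":[0.11,-0.05,0.01],"angular":[-0.06,-0.13,-0.13],"claw":-1},{"slide":[0.22,-0.1,0.02],"angular":[-0.12,-0.27,-0.27],"claw":-1},{"slide":[0.33,-0.15,0.04],"angular":[-0.18,-0.42,-0.42],"claw":-1},{"slide":[0.45,-0.2,0.05],"angular":[-0.24,-0.56,-0.58],"claw":-1},{"slide":[0.56,-0.25,0.06],"angular":[-0.31,-0.71,-0.73],"claw":-1},{"slide":[0.66,-0.29,0.08],"angular":[-0.31,-0.71,-0.73],"claw":-1},{"slide":[0.66,-0.29,0.08],"angular":[-0.31,-0.71,-0.73],"claw":-1},{"slide":[0.66,-0.29,0.08],"angular":[-0.31,-0.71,-0.73],"claw":-1}]'; python3 fin.py .06; python3 -c "
from h import *
im=ctrl.get_image('side'); cv2.imwrite('pics/s3.png',cv2.resize(im['color'][100:300,150:410],(780,600))[...,::-1])"
```

```text
time: 11.9
position: [0.6219, 0.0282, 0.2072]
tool_rot: [2.249, 1.291, -0.928]
ft_force: [-0.0, 0.3, -0.1]
grip_width: 0.3
grip_force: 40.0
[0.623 0.032 0.146] (array([ 0.1849, -0.0058,  0.1637]), array([ 0.0013, -0.0005, -0.0098])) [-0.63  0.73  0.48  1.2   0.27  1.81 -0.71]
```

View pics/s3.png

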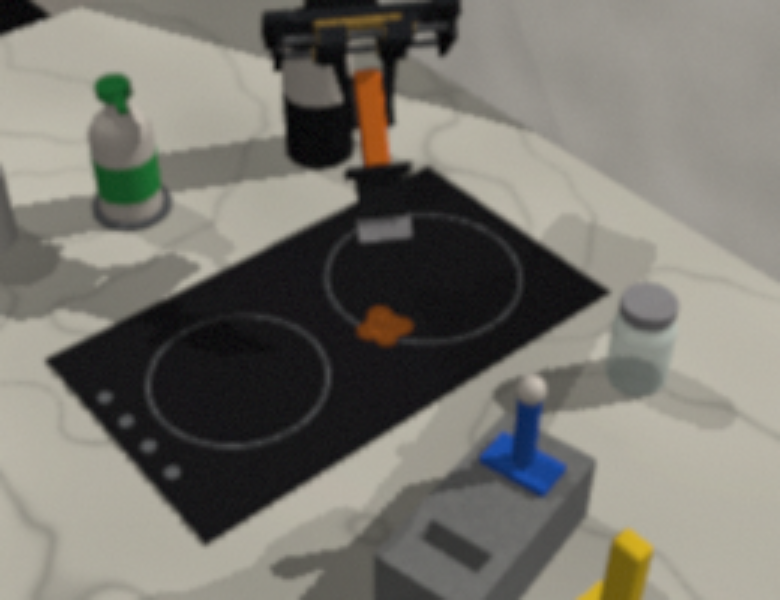

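The scraper leans toward the back with its blade (crop 385,230) low and its edge level, above the patch at (385,325). Now lowering and measuring the blade.

```bash
python3 -m inch '[{"slide":[0.06,0,0.05],"angular":[0,0,0],"claw":-1},{"slide":[0.12,0,0.1],"angular":[0,0,0],"claw":-1},{"slide":[0.18,-0.01,0.16],"angular":[0,0,0],"claw":-1},{"slide":[0.18,-0.01,0.16],"angular":[0,0,0],"claw":-1},{"slide":[0.18,-0.01,0.16],"angular":[0,0,0],"claw":-1}]'; python3 fin.py .056; python3 - <<'E'
from h import *
im=ctrl.get_image('side'); cv2.imwrite('pics/s4.png',cv2.resize(im['color'][120:270,190:385],(780,600))[...,::-1])
P=pts(im); h=cv2.cvtColor(im["color"],cv2.COLOR_RGB2HSV)
b=(abs(P[...,0]-.6)<.09)&(abs(P[...,1])<.12)&(im["depth"]>0)
for n,m in(("blade",b&(P[...,2]>.03)&(P[...,2]<.09)&(h[...,2]>80)&(h[...,1]<80)),("tool",b&(P[...,2]>.03)&(P[...,2]<.16)),("handle",b&(h[...,0]<15)&(h[...,1]>150)&(P[...,2]>.07))):
    q=P[m]; print(n,len(q))
    if len(q)>5: print(q.mean(0).round(3),q.min(0).round(3),q.max(0).round(3),np.linalg.svd(q-q.mean(0),full_matrices=False)[2][:2].round(2).tolist()); print("lowest",q[q[:,2]<np.percentile(q[:,2],12)].mean(0).round(3))
E
```

```text
time: 12.45
position: [0.6214, 0.0345, 0.146]
tool_rot: [2.248, 1.295, -0.929]
ft_force: [-0.0, 0.4, -0.5]
grip_width: 0.299
grip_force: 40.0
[0.623 0.032 0.142] (array([0.0085, 0.0096, 0.0166]), array([ 0.0016, -0.0009, -0.0036])) [-0.64  0.78  0.46  1.24  0.24  1.73 -0.76]
blade 95
[ 0.581 -0.035  0.069] [ 0.561 -0.051  0.062] [ 0.605 -0.017  0.078] [[-0.86, 0.51, -0.03], [0.36, 0.63, 0.69]]
lowest [ 0.574 -0.034  0.063]
tool 639
[ 0.597 -0.006  0.11 ] [ 0.561 -0.053  0.061] [0.643 0.066 0.16 ] [[-0.32, -0.59, -0.74], [-0.85, 0.53, -0.05]]
lowest [ 0.581 -0.036  0.068]
handle 288
[0.616 0.026 0.15 ] [ 0.584 -0.013  0.117] [0.642 0.062 0.183] [[-0.36, -0.63, -0.69], [-0.88, 0.48, 0.02]]
lowest [ 0.6   -0.001  0.121]
```

View pics/s4.png

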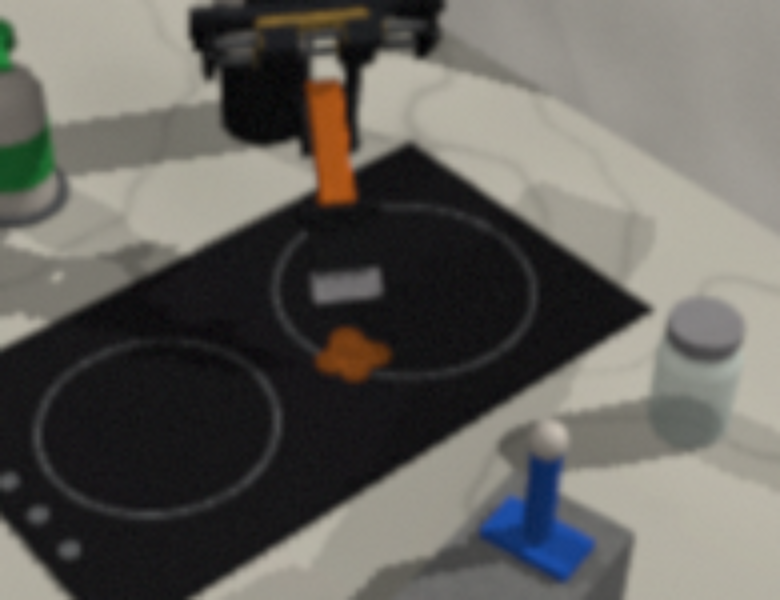

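The blade (crop 347,285) hangs just above the patch (353,352). Its edge middle measures about (0.578, -0.04), 58 mm above the glass, with a lean of about 46° and the edge level within 3°. After a short settle I'll hand in.

```bash
python3 -m inch '[{"slide":[0,0,0.02],"angular":[0,0,0],"claw":-1},{"slide":[0,0,0.02],"angular":[0,0,0],"claw":-1},{"slide":[0,0,0.02],"angular":[0,0,0],"claw":-1},{"slide":[0,0,0.02],"angular":[0,0,0],"claw":-1}]'; python3 -c "
from bench import ctrl
print(ctrl.close_job())"
```

```text
time: 12.9
position: [0.6205, 0.0317, 0.1438]
tool_rot: [2.249, 1.295, -0.924]
ft_force: [-0.3, -1.0, -0.8]
grip_width: 0.296
grip_force: 40.0
the job is handed in; nothing more can be done
None
```

I pressed the cap down until it bottomed out and let it spring back, then handed in with the scraper held over the burnt patch, leaning about 45° with its edge level and roughly 5–6 cm above the glass; no verdict was returned.

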